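Pack the dismantled camera's parts in the caddy

ROBOT

A 6-joint arm with a two-finger parallel gripper is mounted at the origin on the work surface. World frame = base frame: x ahead of the robot, y to its left, z up, the work surface at z = 0. Lengths are in m, angles in rad, forces in N, time in s.
With the tool pointing down it reaches from about 0.325 to 0.9 m from the base axis. Payload 6.1 kg.
Tool frame: the origin (TCP) lies midway between the tips of the shut fingers; the grasp point (between the pads) lies 19 mm behind it; x points along the fingers, y is the direction in which the jaws open and shut, and the axes are right-handed (so a half turn about x gives the same grasp; the last joint's range is limited). The gripper opens to 85 mm and grips with 20 to 120 N. Pads are 22 mm wide; open, the fingers measure 114 mm over their backs; the gripper's body (76 mm by 85 mm) begins 54 mm behind the grasp point. The pads swing forward as they close: fully open they stand 13 mm farther back than shut.
Start: joints at [1.143, 0.22, 1.526, -0, 1.395, -0.126], TCP at [0.186, 0.597, 0.231] pointing down, gripper open.
Joint ranges: [-2.98, 2.98], [-0.91, 2.08], [0.09, 2.57], [-1.24, 4.39], [0.2, 2.65], [-2.68, 2.68]. Speed limits (rad/s): [2.57, 2.57, 3.01, 3.14, 3.14, 3.14].

INTERFACE

Orientations are given as [roll, pitch, yaw] about the fixed x, y, z axes, in that order (R = Rz(yaw) Ry(pitch) Rx(roll)).
In Python, from plant import movep, move_l, set_joints, gripper_to, hold, inverse_kinematics, observe, get_image, get_calibration, Unreachable, job_done gives the robot as it stands. Calls block until the motion is done:
- movep(position, orientation): joint-space move of the TCP to a pose.
- move_l(position, feed=0.15, rotation=None, max_force=None): straight line of the TCP; rotation=None keeps the orientation; feed is the mean speed in m/s. With max_force (N) it stops when the force on the tool has changed by that much, and returns True; else False.
- set_joints(angles): joint-space move.
- gripper_to(opening, f_grip=None): finger opening in m; f_grip is the grip in N (None keeps the last); returns when the fingers have stopped.
- hold(seconds).
- inverse_kinematics(position, orientation): joint angles nearest the present ones, or None.
- observe(): the state.
- get_image(name): name is "scene" or "top"; returns (picture, depth): 420x560x3 uint8, red, green, blue; 420x560 float32, m along the optical axis (not along the pixel's ray), 0 where there is no reading.
- get_calibration(name): a dict with "intrinsics" (3x3 intrinsics, pixels), "dist_coeffs" ([k1, k2, p1, p2, k3] as OpenCV has them; the pictures are not rectified), "world_from_camera" (4x4, takes a point from camera to world coordinates). Camera axes: x right, y down, z forward; pixel columns grow to the right and rows downward; lengths in m; the calibration is good to about 2 mm. A picture is of the moment at which its call begins. get_calibration takes no time and is no camera call.
A pose or a line that the arm cannot do raises Unreachable and nothing moves.
- job_done(): hands the job in, once; it reports no verdict.
The state is a dict: "time_s": time; "q": joint angles; "joint_velocities": joint speeds; "joint_torque": joint torques, N m; "eef_pos": TCP position; "tcp_rot": TCP orientation; "ft_force": force on the tool from outside, world axes, zero at the start; "torque": the same for the moment, N m; "opening": finger opening in m.
Only numpy, scipy, OpenCV 4.12 (cv2) and the standard library are available. Lean on these libraries where they do the work, as an engineer would, in place of code of your own. Each camera call takes 0.05 s, during which the arm holds its last target.

TASK

Gather the four parts of the dismantled camera into the caddy, each standing upright on the floor of its own bin: the orange-ringed lens in the red bin, the green circuit module in the blue bin, the steel motor in the yellow bin and the yellow transformer in the white bin. Set them down, do not drop them. Leave the blue-ringed lens and the blue circuit module where they are: they belong to another job.

Things in the scene. Friction and masses are not known exactly. Their poses are not given: they have to be found in the camera images.
- lens: camera lens that belongs to the job: black barrel standing upright, 36 mm diameter, 47 mm high, with an ORANGE ring round its top edge. Loose, 50 to 100 g. Origin: centre of its underside; z up along the barrel.
- lens_other: look-alike lens that does not belong: same black barrel, 36 mm diameter, 47 mm high, but with a BLUE ring. Origin: centre of its underside; z up.
- board: camera circuit module that belongs to the job: upright stack of GREEN circuit boards, 38 x 38 mm, 45 mm high, with a black chip on top. Loose, 40 to 85 g; rigid, grip it by two parallel sides. Origin: centre of its underside; x and y at right angles to its sides, z up.
- board_other: look-alike circuit module that does not belong: same stack, 38 x 38 x 45 mm, but of BLUE circuit boards. Origin: centre of its underside; x and y at right angles to its sides, z up.
- motor: small electric motor: upright bare steel can, 32 mm diameter, 42 mm high, with a brass shaft of 5 mm diameter sticking up 8 mm more. Loose, 70 to 140 g. Origin: centre of its underside; z up.
- transformer: small transformer: upright block with a YELLOW winding between dark steel ends, 40 mm along its x, 32 mm along its y, 45 mm high. Loose, 85 to 170 g. Origin: centre of its underside; z up.
- bin_red: RED open-topped square bin: 72 mm outside, 66 mm inside, fixed. Origin: centre of its underside, 6 mm above the table; its inner floor is 3 mm and its rim 16 mm above the origin; x, y along its sides, z up. One of four bins set two by two, 84 mm between centres, in a grey caddy (176 mm square, rim 20 mm above the table); the corners they take change.
- bin_blue: BLUE open-topped square bin: 72 mm outside, 66 mm inside, fixed. Origin: centre of its underside, 6 mm above the table; its inner floor is 3 mm and its rim 16 mm above the origin; x, y along its sides, z up. One of four bins set two by two, 84 mm between centres, in a grey caddy (176 mm square, rim 20 mm above the table); the corners they take change.
- bin_yellow: YELLOW open-topped square bin: 72 mm outside, 66 mm inside, fixed. Origin: centre of its underside, 6 mm above the table; its inner floor is 3 mm and its rim 16 mm above the origin; x, y along its sides, z up. One of four bins set two by two, 84 mm between centres, in a grey caddy (176 mm square, rim 20 mm above the table); the corners they take change.
- bin_white: WHITE open-topped square bin: 72 mm outside, 66 mm inside, fixed. Origin: centre of its underside, 6 mm above the table; its inner floor is 3 mm and its rim 16 mm above the origin; x, y along its sides, z up. One of four bins set two by two, 84 mm between centres, in a grey caddy (176 mm square, rim 20 mm above the table); the corners they take change.
There are look-alikes about, which are no part of the job. What is shaped like the transformer but pink is not meant.

How it is judged:
By the outcome, as a careful person would: the job done as asked, in the order asked, and still so for the second after the job is handed in, with the robot touching nothing.
It also fails if it takes over 112 s, if anything falls off the work surface, if the arm or the gripper's body presses on something with over 40 N, if the wrist force passes 120 N, or if a joint passes its speed limit or range.

## Working session

There is one attempt and no reset: what is moved stays moved. The work goes in short steps, each a Python script; the robot and the scene stay as the last script left them, time stands still between calls to the robot, and variables do not carry over. Pictures are saved under pics/ and viewed, and the job is handed in when it is done.

```bash
ls; mkdir -p pics
python3 - <<'E'
from plant import *
import cv2, numpy as np
np.set_printoptions(precision=4,suppress=True)
for n in("scene","top"):
    im,d=get_image(n); cv2.imwrite(f"pics/{n}0.png",im[:,:,::-1]); np.savez(f"pics/{n}0.npz",im=im,d=d)
    c=get_calibration(n); print(n,c); print(d.min(),d.max(),(d==0).mean())
print(observe())
E
```

```text
pics
scene {'intrinsics': array([[456.5216,   0.    , 277.4594],
       [  0.    , 456.5216, 208.9486],
       [  0.    ,   0.    ,   1.    ]]), 'dist_coeffs': array([0.0081, 0.    , 0.    , 0.    , 0.    ]), 'world_from_camera': array([[ 0.1324,  0.6565, -0.7426,  1.4128],
       [ 0.9911, -0.0983,  0.0897, -0.0958],
       [-0.0141, -0.7479, -0.6637,  0.8521],
       [ 0.    ,  0.    ,  0.    ,  1.    ]])}
0.0 3.6644995 0.003958333333333334
top {'intrinsics': array([[402.1447,   0.    , 282.6848],
       [  0.    , 402.1447, 206.1485],
       [  0.    ,   0.    ,   1.    ]]), 'dist_coeffs': array([-0.0849,  0.    ,  0.    ,  0.    ,  0.    ]), 'world_from_camera': array([[-0.0047, -0.9906,  0.1366,  0.3863],
       [-0.9998,  0.007 ,  0.0161,  0.0227],
       [-0.0169, -0.1365, -0.9905,  0.9528],
       [ 0.    ,  0.    ,  0.    ,  1.    ]])}
0.0 1.8953762 0.0038520408163265304
{'time_s': 0.1, 'q': array([ 1.1429,  0.2212,  1.5275,  0.    ,  1.3947, -0.1261]), 'joint_velocities': array([-0.0012, -0.0008, -0.0033, -0.0003, -0.0005, -0.0015]), 'joint_torque': array([  0.0018, -49.8239, -39.0551,  -0.0002,   0.0057,  -0.    ]), 'eef_pos': array([0.1856, 0.5963, 0.2303]), 'tcp_rot': array([-1.7139,  1.569 , -2.0158]), 'ft_force': array([-0.3125, -0.9169, -1.098 ]), 'torque': array([-0.0673,  0.017 ,  0.0013]), 'opening': 0.0854180624768546}
```

View pics/scene0.png

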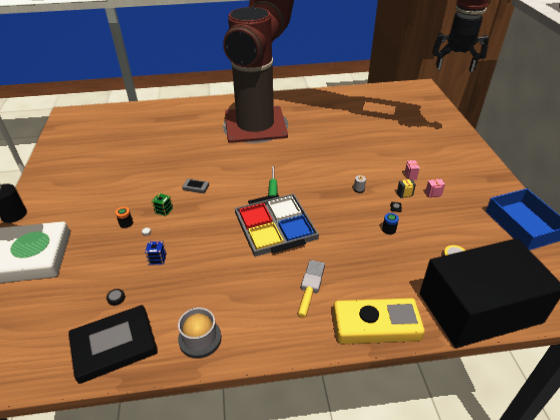

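View pics/top0.png

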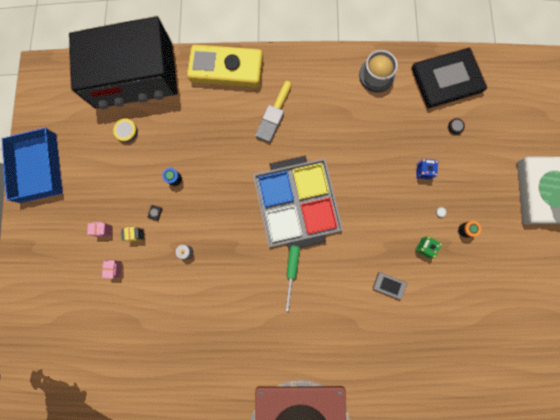

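The scene view shows the orange lens (124,216), green board (162,204), motor (360,183), yellow transformer (406,188) and caddy (276,223). The top view shows them at (472,229), (429,247), (183,253), (132,234) and (298,203). The pink look-alikes are beside the transformer. Next I'll zoom in and measure.

```bash
cat > h.py <<'E'
import numpy as np, cv2
from plant import *
np.set_printoptions(precision=4,suppress=True)
def rays(n,uv):
    c=get_calibration(n); uv=np.asarray(uv,float).reshape(-1,1,2)
    x=cv2.undistortPoints(uv,c["intrinsics"],c["dist_coeffs"])[:,0]
    T=c["world_from_camera"]; d=np.c_[x,np.ones(len(x))]@T[:3,:3].T
    return T[:3,3],d     # d scaled with unit optical depth
def onplane(n,uv,z):
    o,d=rays(n,uv); return o+d*((z-o[2])/d[:,2])[:,None]
def cloud(n,d):
    v,u=np.mgrid[:d.shape[0],:d.shape[1]]
    o,r=rays(n,np.c_[u.ravel(),v.ravel()])
    return (o+r*d.reshape(-1,1)).reshape(*d.shape,3)
def tri(uv1,uv2,n1="top",n2="scene"):
    o1,d1=rays(n1,[uv1]);o2,d2=rays(n2,[uv2]);A=np.c_[d1[0],-d2[0]]
    s=np.linalg.lstsq(A,o2-o1,rcond=None)[0];p=o1+s[0]*d1[0];q=o2+s[1]*d2[0]
    return (p+q)/2,np.linalg.norm(p-q)
E
python3 - <<'E'
from h import *
Z={n:np.load(f"pics/{n}0.npz") for n in("scene","top")}
P={n:cloud(n,Z[n]["d"]) for n in Z}
for n in Z: np.save(f"pics/{n}P.npy",P[n])
# table height check
for n in P:
    p=P[n].reshape(-1,3);m=(abs(p[:,1])<.5)&(p[:,0]>.35)&(p[:,0]<.8)&(abs(p[:,2])<.01); print(n,'table',np.median(p[m,2]),p[m,2].std())
pts={"top":dict(lens=(472,229),board=(429,247),motor=(183,253),trans=(132,234)),"scene":dict(lens=(124,216),board=(162,204),motor=(360,183),trans=(406,188))}
for n in pts:
  for k,(u,v) in pts[n].items():
    c=P[n][v-18:v+19,u-18:u+19].reshape(-1,3); m=c[:,2]>.012
    q=c[m]; t=q[q[:,2]>np.percentile(q[:,2],90)-.006]
    print(n,k,'n',m.sum(),'zmax',np.percentile(q[:,2],[50,90,99]),'top mean',t.mean(0),'span',np.ptp(t,axis=0))
def crop(n,u,v,r=28):
    return cv2.resize(Z[n]["im"][v-r:v+r,u-r:u+r,::-1],(196,196),interpolation=cv2.INTER_NEAREST)
rows=[np.hstack([crop(n,*pts[n][k]) for k in pts[n]]) for n in pts]
cv2.imwrite("pics/crops.png",np.vstack(rows))
a=cv2.resize(Z["top"]["im"][150:260,240:360,::-1],None,fx=5,fy=5,interpolation=cv2.INTER_NEAREST);cv2.imwrite("pics/cad.png",a)
E
```

```text
scene table 0.0005597627555117834 0.0022621131483392238
top table 0.0002281722423959076 0.002422270711461733
top lens n 291 zmax [0.0457 0.0484 0.9528] top mean [ 0.4554 -0.3847  0.0728] span [0.0897 0.4375 0.9102]
top board n 372 zmax [0.0435 0.046  0.0489] top mean [ 0.4167 -0.2951  0.0539] span [0.057  0.347  0.9125]
top motor n 191 zmax [0.0419 0.0454 0.1417] top mean [0.4104 0.263  0.0551] span [0.0402 0.2589 0.9134]
top trans n 297 zmax [0.0439 0.0467 0.9528] top mean [0.45   0.3817 0.0667] span [0.0795 0.3895 0.9118]
scene lens n 240 zmax [0.0417 0.0493 0.8521] top mean [ 0.4938 -0.386   0.0765] span [0.9747 0.3201 0.8086]
scene board n 287 zmax [0.0391 0.0461 0.1611] top mean [ 0.439  -0.2934  0.0623] span [1.0207 0.2265 0.8117]
scene motor n 160 zmax [0.0371 0.0465 0.8521] top mean [0.5438 0.2189 0.151 ] span [1.0196 0.3764 0.8115]
scene trans n 337 zmax [0.0318 0.0461 0.8521] top mean [0.5142 0.3593 0.0969] span [0.981  0.508  0.8116]
```

View pics/crops.png

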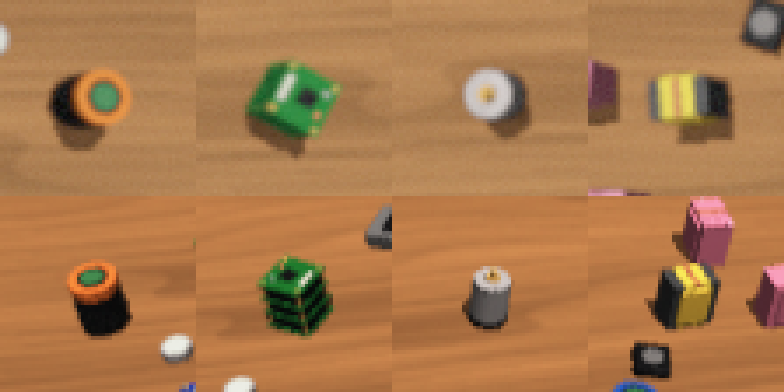

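View pics/cad.png

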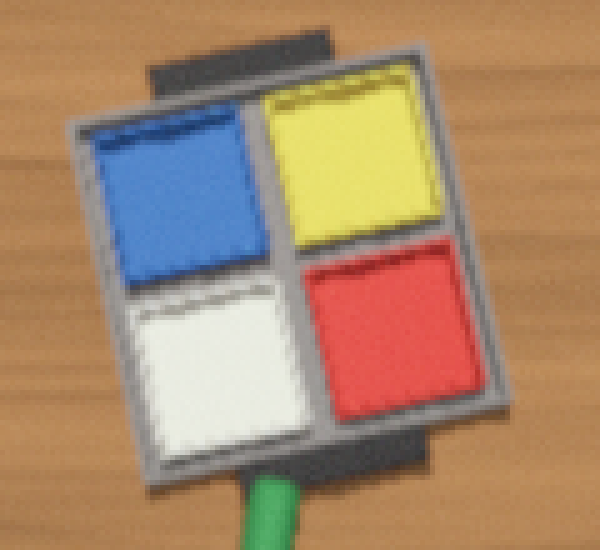

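The crops confirm which part is which: orange ring, green stack, steel can with brass shaft, yellow winding. In the top view, blue is top left, yellow top right, white bottom left and red bottom right. Next come the precise positions.

```bash
cat > meas.py <<'E'
from h import *
def centroid(m):
    n,l,s,c=cv2.connectedComponentsWithStats(m.astype(np.uint8)); i=1+np.argmax(s[1:,4]); return c[i],s[i,4],l==i
def win(im,u,v,r):
    m=np.zeros(im.shape[:2],bool); m[v-r:v+r+1,u-r:u+r+1]=1; return m
E
python3 - <<'E'
from meas import *
Z={n:np.load(f"pics/{n}0.npz") for n in("scene","top")}
P={n:np.load(f"pics/{n}P.npy") for n in Z}
pts={"top":dict(lens=(472,229),board=(429,247),motor=(183,253),trans=(132,234)),"scene":dict(lens=(124,216),board=(162,204),motor=(360,183),trans=(406,188))}
res={}
H=dict(lens=.047,board=.045,motor=.042,trans=.045)
for k in pts["top"]:
  for n in Z:
    im=Z[n]["im"]; hsv=cv2.cvtColor(im,cv2.COLOR_RGB2HSV).astype(int); h,s,v=hsv[...,0],hsv[...,1],hsv[...,2]
    w=win(im,*pts[n][k],14); p=P[n]; d=Z[n]["d"]
    if k=="lens": m=w&(h<14)&(s>190)&(v>150)
    if k=="board": m=w&(h>45)&(h<80)&(s>110)
    if k=="motor": m=w&(s<70)&(v>110)
    if k=="trans": m=w&(h>22)&(h<34)&(s>130)&(v>110)
    c,a,mm=centroid(m)
    if k in("lens",):
        cn=max(cv2.findContours(mm.astype(np.uint8),0,1)[0],key=cv2.contourArea); e=cv2.fitEllipse(cn); c=np.array(e[0])
    z=p[...,2]; t=mm&(d>0)&(z<.06)&(z>.03); zt=np.percentile(z[t],80)
    res[n,k]=c
    print(n,k,'c',c,'area',a,'ztop~',zt,'plane@',onplane(n,[c],H[k])[0])
    # top face from depth
    tf=w&(d>0)&(z>H[k]-.007)&(z<H[k]+.006); tf=centroid(tf)[2]
    q=p[tf]; (cx,cy),(sa,sb),ang=cv2.minAreaRect((q[:,:2]*1000).astype(np.float32)); 
    print('   depth top: mean',q.mean(0),'rect',cx,cy,sa,sb,ang,'n',len(q))
for k in("lens","board","motor","trans"): print(k,tri(res["top",k],res["scene",k]))
# bins
for n in Z:
    im=Z[n]["im"]; hsv=cv2.cvtColor(im,cv2.COLOR_RGB2HSV).astype(int); h,s,v=hsv[...,0],hsv[...,1],hsv[...,2]
    w=win(im,298,203,50) if n=="top" else win(im,276,223,50)
    M=dict(red=((h<6)|(h>174))&(s>130)&(v>90),blue=(h>100)&(h<125)&(s>110)&(v>90),yellow=(h>24)&(h<35)&(s>100)&(v>110),white=(s<40)&(v>190))
    for b,m in M.items():
        c,a,mm=centroid(m&w); mm&=Z[n]["d"]>0
        cn=max(cv2.findContours(mm.astype(np.uint8),0,1)[0],key=cv2.contourArea)
        q=onplane(n,cn.reshape(-1,2),.013); r=cv2.minAreaRect((q[:,:2]*1000).astype(np.float32)); res[n,b]=c
        print(n,b,c,a,'floor z med',np.median(P[n][mm][:,2]),'mean',P[n][mm].mean(0),'rect',r)
for b in M: print(b,tri(res["top",b],res["scene",b]))
E
```

```text
scene lens c [121.7176 211.4364] area 63 ztop~ 0.04853462948194642 plane@ [ 0.4606 -0.3977  0.047 ]
   depth top: mean [ 0.4605 -0.3962  0.0468] rect 457.48858642578125 -396.57867431640625 38.04407501220703 36.08956527709961 26.59842300415039 n 123Traceback (most recent call last):
  File "<stdin>", line 17, in <module>
cv2.error: OpenCV(4.12.0) /io/opencv/modules/imgproc/src/shapedescr.cpp:361: error: (-201:Incorrect size of input array) There should be at least 5 points to fit the ellipse in function 'fitEllipseNoDirect'
```

```bash
cat > m1.py <<'E'
from meas import *
Z={n:np.load(f"pics/{n}0.npz") for n in("scene","top")}
P={n:np.load(f"pics/{n}P.npy") for n in Z}
pts={"top":dict(lens=(472,229),board=(429,247),motor=(183,253),trans=(132,234)),"scene":dict(lens=(124,216),board=(162,204),motor=(360,183),trans=(406,188))}
res={}
H=dict(lens=.047,board=.045,motor=.042,trans=.045)
for k in pts["top"]:
  for n in Z:
    im=Z[n]["im"]; hsv=cv2.cvtColor(im,cv2.COLOR_RGB2HSV).astype(int); h,s,v=hsv[...,0],hsv[...,1],hsv[...,2]
    w=win(im,*pts[n][k],14); p=P[n]; d=Z[n]["d"]
    if k=="lens": m=w&(((h<14)&(s>160)&(v>150)) if n=="top" else ((h<14)&(s>190)&(v>150)))
    if k=="board": m=w&(h>45)&(h<80)&(s>110)
    if k=="motor": m=w&(s<70)&(v>110)
    if k=="trans": m=w&(h>22)&(h<34)&(s>130)&(v>110)
    c,a,mm=centroid(m)
    if k=="lens":
        cn=max(cv2.findContours(m.astype(np.uint8),0,1)[0],key=len); 
        if len(cn)>=5: c=np.array(cv2.fitEllipse(cn)[0])
    z=p[...,2]; t=mm&(d>0)&(z<.06)&(z>.03); zt=np.percentile(z[t],80)
    print(n,k,'c',c,'area',a,'ztop~',zt,'plane@',onplane(n,[c],H[k])[0])
    tf=w&(d>0)&(z>H[k]-.007)&(z<H[k]+.006); tf=centroid(tf)[2]
    q=p[tf]; r=cv2.minAreaRect((q[:,:2]*1000).astype(np.float32))
    vv,uu=np.nonzero(tf); res[n,k]=(uu.mean(),vv.mean())
    print('   depth top: mean',q.mean(0),'rect',np.round(np.r_[r[0],r[1],r[2]],1),'n',len(q))
for k in H: print(k,tri(res["top",k],res["scene",k]))
for n in Z:
    im=Z[n]["im"]; hsv=cv2.cvtColor(im,cv2.COLOR_RGB2HSV).astype(int); h,s,v=hsv[...,0],hsv[...,1],hsv[...,2]
    w=win(im,298,203,50) if n=="top" else win(im,276,223,50)
    M=dict(red=((h<6)|(h>174))&(s>130)&(v>90),blue=(h>100)&(h<125)&(s>110)&(v>90),yellow=(h>24)&(h<35)&(s>100)&(v>110),white=(s<40)&(v>190))
    for b,m in M.items():
        c,a,mm=centroid(m&w); mm&=Z[n]["d"]>0
        cn=max(cv2.findContours(mm.astype(np.uint8),0,1)[0],key=cv2.contourArea)
        q=onplane(n,cn.reshape(-1,2),.012); r=cv2.minAreaRect((q[:,:2]*1000).astype(np.float32)); res[n,b]=c
        print(n,b,c,a,'z med',np.median(P[n][mm][:,2]),'mean',P[n][mm].mean(0),'rect',np.round(np.r_[r[0],r[1],r[2]],1))
for b in M: print(b,tri(res["top",b],res["scene",b]))
E
python3 m1.py
```

```text
scene lens c [121.7176 211.4364] area 63 ztop~ 0.04853462948194642 plane@ [ 0.4606 -0.3977  0.047 ]
   depth top: mean [ 0.4605 -0.3962  0.0468] rect [ 457.5 -396.6   38.    36.1   26.6] n 123
top lens c [469.8515 235.91  ] area 8 ztop~ 0.04434438529055309 plane@ [ 0.4398 -0.3885  0.047 ]
   depth top: mean [ 0.4574 -0.3964  0.0463] rect [ 457.7 -397.4   35.5   35.4   15.2] n 210
scene board c [161.7642 204.1226] area 212 ztop~ 0.04558591924872766 plane@ [ 0.4439 -0.2941  0.045 ]
   depth top: mean [ 0.4183 -0.2982  0.0443] rect [ 416.1 -298.6   40.2   41.3   57.1] n 147
top board c [427.9382 247.5019] area 259 ztop~ 0.04521380706877294 plane@ [ 0.4148 -0.2905  0.045 ]
   depth top: mean [ 0.4171 -0.2985  0.0442] rect [ 417.1 -298.5   39.4   38.3   60.7] n 282
scene motor c [360.1224 178.8367] area 49 ztop~ 0.0445844617519122 plane@ [0.4124 0.2661 0.042 ]
   depth top: mean [0.4128 0.2661 0.042 ] rect [409.  266.4  31.3  29.2   2.6] n 73
top motor c [182.2866 251.4395] area 157 ztop~ 0.04366819789176424 plane@ [0.4095 0.2665 0.042 ]
   depth top: mean [0.4105 0.2658 0.0422] rect [410
[... 1334 characters left out ...]
8  71.5  12.7]
top blue [275.5501 188.422 ] 929 z med 0.009469539090259937 mean [0.559  0.0549 0.011 ] rect [558.9  54.6  76.   70.6  12.2]
top yellow [310.1762 180.8142] 942 z med 0.009550807651502624 mean [ 0.5767 -0.0278  0.0113] rect [577.6 -27.7  77.1  72.8  12.6]
top white [283.6546 224.1552] 857 z med 0.009342373593585807 mean [0.4735 0.036  0.0105] rect [476.8  36.8  72.9  72.3  12.2]
red (array([ 0.4927, -0.046 ,  0.0161]), np.float64(0.00017232266460077194))
blue (array([0.5577, 0.0543, 0.0171]), np.float64(0.0005166964689618373))
yellow (array([ 0.576 , -0.0286,  0.0138]), np.float64(0.0018919422574903415))
white (array([0.4734, 0.0361, 0.012 ]), np.float64(0.0003873774095367127))
```

Heights and positions agree in both views: part tops at 42–47 mm, bin floor about 9.5 mm, bin spacing 84 mm, caddy angle 12.5°. I'll refine the board and transformer angles, then pick the lens.

```bash
cat > act.py <<'E'
from h import *
A=np.deg2rad(12.6); C=np.array([.525,.0045]); ux=np.array([np.cos(A),np.sin(A)]); uy=np.array([-ux[1],ux[0]])
BIN=dict(red=C-.042*ux-.042*uy,yellow=C+.042*ux-.042*uy,blue=C+.042*ux+.042*uy,white=C-.042*ux+.042*uy)
def pose(xy,z,jaw,half=None):
    """jaw: angle (rad) of jaw direction; choose the half turn with q nearest now"""
    q0=observe()["q"]; best=None
    for yaw in (jaw-np.pi/2,jaw+np.pi/2):
        o=[0,np.pi/2,(yaw+np.pi)%(2*np.pi)-np.pi]; q=inverse_kinematics([*xy,z],o)
        if q is None: continue
        c=np.max(abs(np.asarray(q)-q0))+.3*abs(q[5])
        if best is None or c<best[0]: best=(c,o,np.asarray(q))
    return best
def go(xy,z,jaw):
    b=pose(xy,z,jaw); print('go q',b[2]); movep([*xy,z],b[1]); return b[1]
def st(msg):
    s=observe(); print(msg,'t',round(s["time_s"],2),'tcp',s["eef_pos"],'open',round(s["opening"],4),'F',s["ft_force"])
    return s
def pick(xy,jaw,z,pre=.06,grip=40):
    go(xy,.16,jaw); gripper_to(pre); 
    move_l([*xy,.075],feed=.2); hit=move_l([*xy,z],feed=.08,max_force=15); s=st(f'down hit={hit}')
    if hit: return False
    gripper_to(0.0,f_grip=grip); st('gripped')
    move_l([*xy,z+.03],feed=.1); move_l([*xy,.16],feed=.25); st('lifted'); return True
def place(xy,jaw,z,rel):
    go(xy,.16,jaw); move_l([*xy,z+.025],feed=.2)
    hit=move_l([*xy,z-.003],feed=.025,max_force=5); st(f'set hit={hit}')
    gripper_to(rel); st('released'); move_l([*xy,z+.06],feed=.12); move_l([*xy,.18],feed=.3); st('up')
E
python3 - <<'E'
from act import *
Z={n:np.load(f"pics/{n}0.npz") for n in("scene","top")}
for k,c0,h in(("board",(.4168,-.2985),.045),("trans",(.4513,.3907),.045)):
    for n in Z:
        p=np.load(f"pics/{n}P.npy").reshape(-1,3); m=(np.hypot(p[:,0]-c0[0],p[:,1]-c0[1])<.032)&(abs(p[:,2]-h)<.007)
        q=p[m][:,:2]; 
        # depth-robust: reproject ray onto plane at h
        o=get_calibration(n)["world_from_camera"][:3,3]; r=p[m]-o; q=o[:2]+r[:,:2]*((h-o[2])/r[:,2])[:,None]
        d=q-q.mean(0); w,v=np.linalg.eigh(np.cov(d.T)); 
        th=np.arctan2(d[:,1],d[:,0]);rr=np.hypot(d[:,0],d[:,1]); a4=np.angle((rr**4*np.exp(4j*th)).sum())/4
        R=cv2.minAreaRect((q*1000).astype(np.float32))
        print(k,n,q.mean(0),'long axis',np.degrees(np.arctan2(v[1,1],v[0,1])),np.sqrt(w*12),'corner dir',np.degrees(a4),'rect',np.round(np.r_[R[0],R[1],R[2]],1))
print(BIN)
for xy,z,j in [((.4576,-.397),.013,0.3),((.4168,-.2985),.012,1.03),((.4106,.2663),.01,.3),((.4513,.3907),.012,.2)]+[(BIN[b],.02,A) for b in BIN]:
    b=pose(xy,z,j); print(xy,None if b is None else b[2])
E
```

```text
board scene [ 0.4192 -0.298 ] long axis 171.78186076659296 [0.04   0.0428] corner dir 15.550378729622773 rect [ 419.2 -298.6   40.7   42.7   59.2]
board top [ 0.4171 -0.2982] long axis 163.7687080902592 [0.038 0.039] corner dir 14.77118837462324 rect [ 417.2 -297.7   39.5   38.5   60.3]
trans scene [0.4541 0.3894] long axis 104.32662109165675 [0.0334 0.0439] corner dir -41.964252534321126 rect [455.  388.9  36.7  44.   13.7]
trans top [0.4513 0.3899] long axis 95.49257063236301 [0.0303 0.0398] corner dir -36.894566607097964 rect [450.9 390.1  31.5  40.8   6. ]
{'red': array([ 0.4932, -0.0457]), 'yellow': array([ 0.5752, -0.0273]), 'blue': array([0.5568, 0.0547]), 'white': array([0.4748, 0.0363])}
(0.4576, -0.397) [-0.8447  0.4206  1.7208 -0.      1.0002 -1.1447]
(0.4168, -0.2985) [-0.7754  0.234   1.9682 -0.      0.9394  1.3362]
(0.4106, 0.2663) [ 0.4141  0.1887  2.028  -0.      0.9249  0.1141]
(0.4513, 0.3907) [ 0.5815  0.4045  1.7454 -0.      0.9917  0.3815]
[ 0.4932 -0.0457] [-0.2517  0.1824  2.0111 -0.      0.9482 -0.4716]
[ 0.5752 -0.0273] [-0.1844  0.3495  1.8011 -0.      0.991  -0.4043]
[0.5568 0.0547] [-0.0431  0.3164  1.8446 -0.      0.9806 -0.263 ]
[0.4748 0.0363] [-0.0895  0.1408  2.0593 -0.      0.9415 -0.3094]
```

Run:
```python
from act import *
pick(np.array([.4576,-.397]),-.4,.013)
im,d=get_image("scene"); cv2.imwrite("pics/p1.png",cv2.resize(im[100:300,40:340,::-1],None,fx=2.4,fy=2.4))
```

```text
go q [-0.8447  0.2338  1.6482 -0.      1.2596 -0.4447]
down hit=False t 5.57 tcp [ 0.4579 -0.3973  0.0134] open 0.0602 F [ 0.2703  0.3806 -0.2498]
gripped t 5.91 tcp [ 0.4582 -0.3976  0.014 ] open 0.035 F [ 0.491  -0.1634  4.0708]
lifted t 6.97 tcp [ 0.457  -0.3963  0.1584] open 0.035 F [ 0.2165  0.3819 -1.6542]
```

View pics/p1.png

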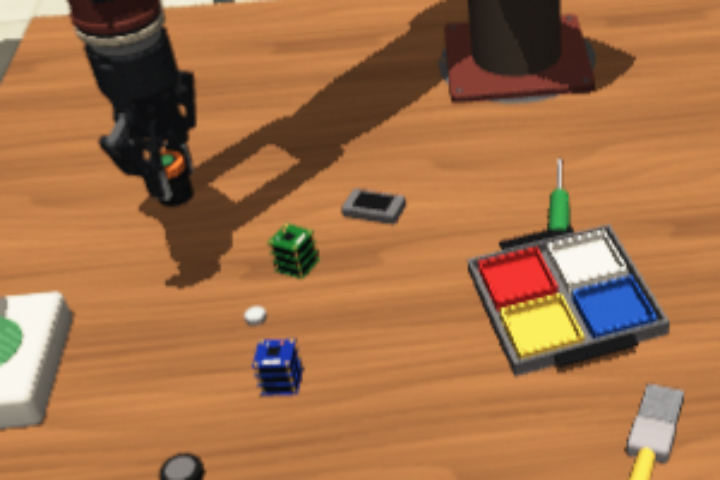

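The orange lens is held upright in the fingers at about (175,170) in the enlarged view. Now I'll set it in red.

Run:
```python
from act import *
place(BIN["red"],A,.022,.058)
im,d=get_image("scene"); cv2.imwrite("pics/p2.png",cv2.resize(im[150:280,200:350,::-1],None,fx=4,fy=4))
```

```text
go q [-0.2517 -0.0278  1.9318 -0.      1.2376 -0.4716]
set hit=True t 9.95 tcp [ 0.4929 -0.0455  0.0229] open 0.0352 F [-1.2508  1.042   4.8139]
released t 10.3 tcp [ 0.4918 -0.0453  0.022 ] open 0.0583 F [ 0.0553 -0.2372  0.4299]
up t 11.43 tcp [ 0.4934 -0.0457  0.1803] open 0.0579 F [ 0.2058  0.8498 -0.8854]
```

View pics/p2.png

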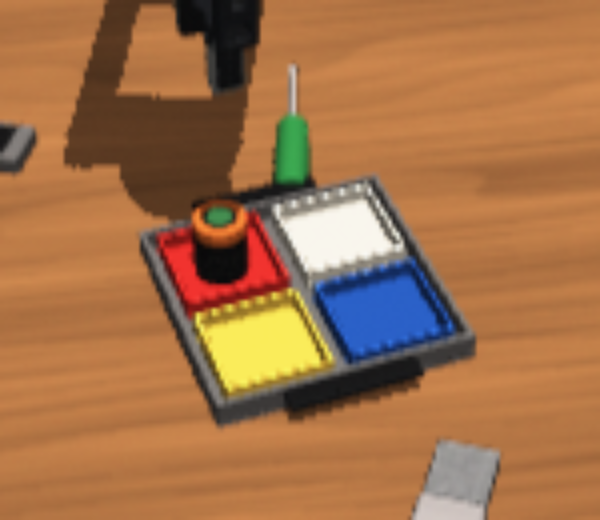

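The lens stands upright in the middle of the red bin (220,240 in the enlarged view). Next is the green board.

Run:
```python
from act import *
if pick(np.array([.4171,-.2983]),np.deg2rad(-30),.012):
    s=observe()
    if .034<s["opening"]<.042: place(BIN["blue"],A,.021,.054)
im,d=get_image("scene"); cv2.imwrite("pics/p3.png",cv2.resize(im[150:280,110:350,::-1],None,fx=3,fy=3))
```

```text
go q [-0.7747  0.0154  1.8888 -0.      1.2374 -0.2511]
down hit=False t 14.23 tcp [ 0.4174 -0.2986  0.0124] open 0.0599 F [-0.5018  0.6588  0.9781]
gripped t 14.56 tcp [ 0.4177 -0.2989  0.0128] open 0.0377 F [-0.5119 -0.063   4.88  ]
lifted t 15.63 tcp [ 0.4164 -0.2977  0.1585] open 0.0375 F [ 0.1053  0.6703 -1.6509]
go q [-0.0431  0.1269  1.7708 -0.      1.2439 -0.263 ]
set hit=True t 18.65 tcp [0.5566 0.0547 0.0218] open 0.0376 F [ 0.0939 -0.6577  4.0121]
released t 18.96 tcp [0.5553 0.0547 0.0208] open 0.054 F [-0.5721  0.4456  0.4577]
up t 20.09 tcp [0.5569 0.0546 0.1803] open 0.0541 F [ 0.1454 -0.242  -0.4875]
```

View pics/p3.png

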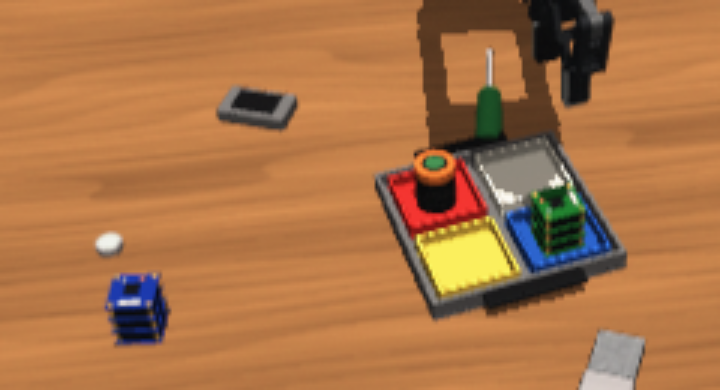

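The board stands upright in blue (556,220 in the view). Next is the motor.

Run:
```python
from act import *
if pick(np.array([.4108,.2664]),.5,.010,pre=.056):
    s=observe()
    if .028<s["opening"]<.036: place(BIN["yellow"],A,.019,.050)
im,d=get_image("scene"); cv2.imwrite("pics/p4.png",cv2.resize(im[140:270,210:450,::-1],None,fx=3,fy=3))
```

```text
go q [ 0.4141 -0.042   1.9455 -0.      1.238  -0.0859]
down hit=False t 22.9 tcp [0.4112 0.2666 0.0104] open 0.056 F [ 0.3661 -0.1311 -0.3122]
gripped t 23.24 tcp [0.4113 0.2666 0.0108] open 0.0311 F [-1.2036 -1.1029  5.2566]
lifted t 24.32 tcp [0.4099 0.266  0.1585] open 0.0312 F [-0.5757 -0.2663 -1.6752]
go q [-0.1844  0.1648  1.7284 -0.      1.2484 -0.4043]
set hit=True t 27.22 tcp [ 0.5748 -0.0273  0.0198] open 0.0307 F [-1.5374 -0.0821  4.1252]
released t 27.54 tcp [ 0.574  -0.0271  0.0189] open 0.0502 F [0.5073 0.0875 1.0305]
up t 28.68 tcp [ 0.5753 -0.0274  0.1803] open 0.0499 F [ 0.5099  0.3094 -1.0238]
```

View pics/p4.png

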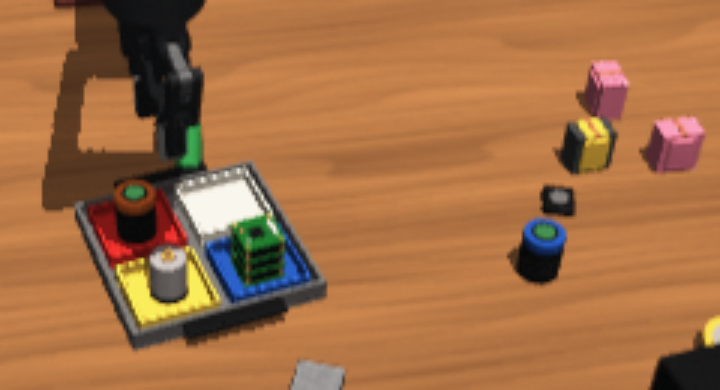

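The motor stands in yellow (168,273 in the view). Last is the transformer; its short sides at about 8° keep the fingers clear of the pink blocks.

Run:
```python
from act import *
if pick(np.array([.4514,.3903]),np.deg2rad(8),.012,pre=.056):
    s=observe()
    if .028<s["opening"]<.036: place(BIN["white"],A,.021,.050)
    go(np.array([.40,.25]),.22,A)
st('end')
for n in("scene","top"):
    im,d=get_image(n); np.savez(f"pics/{n}5.npz",im=im,d=d); c=im[140:270,210:450] if n=="scene" else im[140:270,80:480]
    cv2.imwrite(f"pics/{n}5.png",cv2.resize(c[:,:,::-1],None,fx=2 if n=="top" else 3,fy=2 if n=="top" else 3))
```

```text
go q [ 0.5808  0.213   1.6728 -0.      1.2558  0.4412]
down hit=False t 32.07 tcp [0.4518 0.3906 0.0124] open 0.0559 F [-0.1015 -0.5247  0.0525]
gripped t 32.4 tcp [0.452  0.3907 0.0129] open 0.0316 F [-0.071  -0.5122  4.8414]
lifted t 33.48 tcp [0.4506 0.3898 0.1585] open 0.0315 F [-0.6929 -0.2362 -2.0246]
go q [-0.0895 -0.0759  1.9778 -0.      1.2397 -0.3094]
set hit=True t 36.41 tcp [0.4746 0.0363 0.0219] open 0.0314 F [-0.4539  0.1454  4.3477]
released t 36.73 tcp [0.4734 0.0364 0.021 ] open 0.05 F [0.4859 0.0539 0.0353]
up t 37.86 tcp [0.475  0.0363 0.1802] open 0.0501 F [-0.2148 -0.3522 -0.6314]
go q [ 0.3912 -0.1462  1.9251 -0.      1.3627  0.1713]
end t 38.77 tcp [0.3998 0.2492 0.2187] open 0.0498 F [-0.1226 -0.958  -0.0057]
```

View pics/scene5.png

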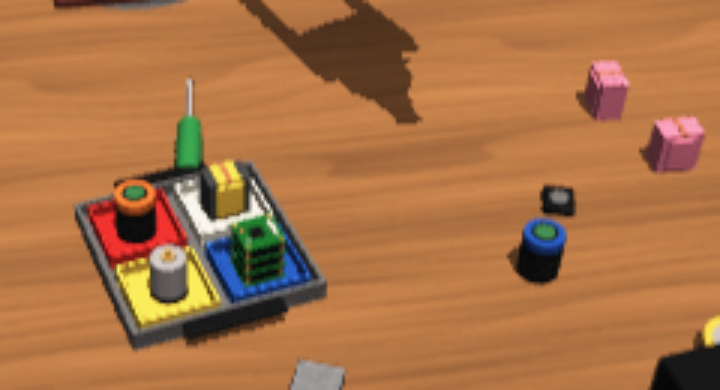

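View pics/top5.png

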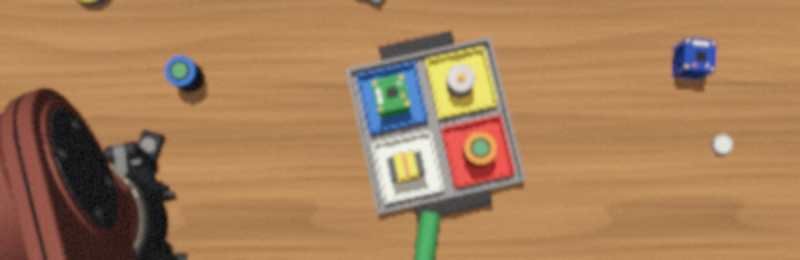

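All four parts stand centred in their bins, and both blue look-alikes look unmoved. I'll check the heights, then hand in.

Run:
```python
from act import *
Z={n:np.load(f"pics/{n}5.npz") for n in("scene","top")}
for n in Z:
    P=cloud(n,Z[n]["d"]); p=P.reshape(-1,3); p=p[(Z[n]["d"].ravel()>0)]
    for b,e in dict(red=.056,blue=.054,yellow=.051,white=.054).items():
        q=p[(np.hypot(*(p[:,:2]-BIN[b]).T)<.035)&(abs(p[:,2]-e)<.007)]
        print(n,b,'expect top',e,'median z',np.median(q[:,2]),'off',q.mean(0)[:2]-BIN[b],'n',len(q))
    P0=np.load(f"pics/{n}P.npy"); d0=np.load(f"pics/{n}0.npz")["im"].astype(int)
    for k,(u,v) in dict(lens_o=(171,177) if n=="top" else (390,223),board_o=(428,170) if n=="top" else (155,252)).items():
        s=np.s_[v-12:v+13,u-12:u+13]; print(n,k,'mean img change',abs(Z[n]["im"].astype(int)[s]-d0[s]).mean())
job_done(); print(observe()["time_s"])
```

```text
scene red expect top 0.056 median z 0.05609451928079834 off [ 0.0024 -0.0004] n 121
scene blue expect top 0.054 median z 0.05373782322475429 off [0.0006 0.0001] n 167
scene yellow expect top 0.051 median z 0.05092127529709045 off [0.0013 0.0015] n 98
scene white expect top 0.054 median z 0.05341550493293179 off [0.0018 0.0011] n 128
scene lens_o mean img change 1.7562666666666666
scene board_o mean img change 1.6442666666666668
top red expect top 0.056 median z 0.055746391618663516 off [-0.0015  0.0001] n 204
top blue expect top 0.054 median z 0.05319790328269275 off [-0.0012  0.0004] n 276
top yellow expect top 0.051 median z 0.0511417762007797 off [-0.0025  0.0021] n 144
top white expect top 0.054 median z 0.05311900739047226 off [-0.002   0.0023] n 229
top lens_o mean img change 5.298133333333333
top board_o mean img change 5.101866666666667
the job is handed in; nothing more can be done
the job is handed in; nothing more can be done
```

The job is handed in, at about 39 s on the robot clock. All four parts stand upright, each on the floor of its own bin: orange lens in red, green board in blue, motor in yellow, transformer in white. Each was lowered slowly until it touched the floor (force reading 4–5 N), then released.

- **Heights:** in both views the part tops measure within 1 mm of what they should be standing on the bin floor.
- **Position:** each part is within about 3 mm of its bin's centre. The two cameras disagree by about 2–4 mm in x, which is within calibration and noise.
- **Blue look-alikes:** the lens and circuit module look untouched in both views. The average pixel change around them was about 1.7 in the scene view and 5 in the top view. It was nearly the same for both objects, so I took it as image noise, but I did not check that against bare table.
- **Failed steps:** one early measuring script crashed, and the top-view colour mask for the orange ring was too poor to use. The lens position came from the depth data and the scene view instead, which agreed to about 3 mm.

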